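Set the test dial and hold the coupler on the module's nipple

ROBOT

A 6-joint arm with a two-finger parallel gripper is mounted at the origin on the work surface. World frame = base frame: x ahead of the robot, y to its left, z up, the work surface at z = 0. Lengths are in m, angles in rad, forces in N, time in s.
With the tool pointing down it reaches from about 0.25 to 0.725 m from the base axis. Payload 9.7 kg.
Tool frame: the origin (TCP) lies between the finger pads; the fingertips stand 25 mm ahead of it and the grasp point (between the pads) lies 6 mm ahead of it (finger_overhang is the distance from the TCP to the fingertips, in m); z points along the fingers, y is the direction in which the jaws open and shut (so a half turn about z gives the same grasp; the last joint's range is limited). The gripper opens to 85 mm and grips with 20 to 120 N. Pads are 22 mm wide; open, the fingers measure 114 mm over their backs; the gripper's body (76 mm by 85 mm) begins 54 mm behind the grasp point. The pads swing forward as they close: fully open they stand 13 mm farther back than shut.
Start: joints at [-1.176, 0.087, 0.176, 1.66, 0, 1.571], TCP at [0.212, -0.508, 0.256] pointing down, gripper open.
Joint ranges: [-3.13, 3.13], [-0.85, 1.81], [-1.15, 1.24], [-2.2, 2.28], [-1.44, 1.52], [-3.14, 3.14]. Speed limits (rad/s): [2.22, 2.22, 2.57, 3.14, 3.14, 3.14].

INTERFACE

Orientations are given as a unit quaternion [w, x, y, z].
In Python, from cell import * gives the robot as it stands. The module is installed in compiled form; this text tells all that it offers.
- The arm moves only by the tool drive_tool, never from a script. Its argument "targets" is a list of rows, each a list of 2 entries, a list of its own where there are three numbers: the shift along the tool's x, y, z in cm, then the turn, a rotation vector about the tool's x, y, z in degrees. In form: [[[tx, ty, tz], [rx, ry, rz]], ...]. A call has 1 to 12 rows; each row shifts and turns the commanded pose from where the row before left it, along the tool's axes as they then stand; what a row does not reach is not made up. A row lasts 1/12 s, in which the tool goes at most 41.7 mm and 7.16 degrees, less where a joint would pass 70% of its speed; a pose out of reach is approached as far as the arm can. A call with a gripper value outside its range is refused whole. "gripper" is the finger opening in cm, from 0 to 8.54, set as the call begins (left out, the last holds). The fingers move at their own pace and stop on an object; "newtons" is the grip in N (left out, the last holds). Time passes only in rows, so rows that do not move let the fingers close. It gives the time, the measured TCP pose, the force and the opening at its end, in the units of the state.
- state(): the state, without advancing time (a new reading comes with each control period).
- read_camera(name): name is "scene" or "top" or "wrist"; returns the picture (400x640x3 uint8, red, green, blue); there is no depth.
- camera_params(name): a dict with "fx", "fy", "cx", "cy" (pixels), "eye" and "orientation" of the camera in the world. Camera axes: x right, y down, z forward; pixel columns grow to the right and rows downward; lengths in m; the calibration is good to about 2 mm. A picture is of the moment at which its call begins: read the wrist's pose just before it. camera_params takes no time and is no camera call; for the wrist camera it gives the pose at the moment of the call.
- sign_off(): hands the job in, once; it reports no verdict.
The state is a dict: "clock": time; "q": joint angles; "dq": joint speeds; "effort": joint torques, N m; "ee_pos": TCP position; "tcp_rot": TCP orientation; "contact_force": force on the tool from outside, world axes, zero at the start; "wrist_torque": the same for the moment, N m; "grip_width": finger opening in m.
Only numpy, scipy, OpenCV 4.12 (cv2) and the standard library are available. Lean on these libraries where they do the work, as an engineer would, in place of code of your own. Each camera call takes 0.05 s, during which the arm holds its last target. There are 200 camera calls.

TASK

Get the grey instrument module ready for its leak test: first turn the dial on its top so that the pointer stands at the one long mark of its scale. Then pick up the hand-held test coupler (the upright one with the square black grip), press it squarely onto the module's tilted nipple until the sprung collar snaps fully down, and finish while still gripping it and holding it there against the spring. Leave the dial at its mark and the other things on the bench where they are.

Things in the scene. Friction and masses are not known exactly. Their poses are not given: they have to be found in the camera images.
- module: Grey box-shaped instrument, 150 (x) x 290 (y) x 90 mm high with a blue foot 156 x 296 mm, bolted to the bench. Origin: centre of its underside; z up. The dial stands on its top, near 80 mm towards its +y end, the nipple block on its top near 80 mm towards its -y end.
- dial (a joint): Angle of the dial in rad, 0 to 4, growing clockwise seen from above. The long mark of the scale is at 2.00; short marks at every 0.5. It stays where it is left (friction about 0.03 N m).
- dial_grip (a point): On the dial's vertical axis, at the height to grip: 27 mm above the knob's foot, 31 mm above the module's top. The black knob is a disc of 44 mm diameter, 8 mm thick, carrying an upright grip bar 42 mm long (x), 14 mm wide (y), reaching from 19 mm below to 10 mm above this point. Its own -x axis points where the pointer points; it turns with the knob.
- dial_mark (a point): Middle of the long mark on the flat aluminium scale plate (80 mm diameter), 32.5 mm from the dial's axis, on the plate's surface.
- nipple_seat (a point): Point on the nipple's axis where the centre of the coupler's mouth must come to be when fully home. z axis: out of the nipple along its axis, tilted 30 degrees from vertical. The nipple is a steel stem of 14 mm diameter, its last 8 mm tapering to 7 mm. The sprung collar around it, a disc 35 mm across, 6 mm thick, has its outer face 10 mm out from this point at rest, level with it when fully down.
- nipple_tip (a point): Centre of the nipple's outer end, 30 mm out from nipple_seat along the same axis; same axes.
- collar (a joint): How far the sprung collar is pushed in, in m: 0 at rest, 0.010 fully down on its stop. Pushing takes about 4 N at first, rises to about 12 N near 2 mm, then gives way with a snap and needs about 5 N when fully down. It does not latch: it pushes the coupler back off when let go.
- coupler: Coupler, 90 mm tall, about 0.2 kg, standing mouth down on the bench. Origin: centre of its mouth (underside); z along its axis from mouth to cap. From the mouth: steel sleeve of 31 mm diameter to 40 mm, its bore 17 mm wide and 40 mm deep; black grip of 30 x 30 mm square section (sides along its x and y) from 40 to 84 mm; 22 mm cap to 90 mm.
- blank_plug: Bystander, leave alone: short stepped steel plug, 42 mm diameter, 44 mm tall. Origin: centre of its underside.
- screwdriver: Bystander, leave alone: screwdriver 190 mm long, 26 mm thick handle. Origin: centre of its underside.
- wrench: Bystander, leave alone: wrench 150 mm long, lying flat. Origin: centre of its underside.
- jar: Bystander, leave alone: closed glass jar, 52 mm diameter, 60 mm tall. Origin: centre of its underside.
- meter: Bystander, leave alone: blue hand meter, 150 x 80 x 36 mm. Origin: centre of its underside.
- screw_tray: Bystander, leave alone: open aluminium tray, 90 x 120 x 25 mm. Origin: centre of its underside.
- cap_nut: Bystander, leave alone: small stepped steel cap nut, 24 mm diameter, 19 mm tall. Origin: centre of its underside.
- nipple_block: The whole fixed nipple assembly on the module's top: block 60 x 56 x 26 mm, tilted boss of 39 mm diameter, nipple stem and collar. Origin: centre of the block's underside; the nipple leans towards this frame's -x.

How it is judged:
On the way, in this order (a step that is already met when the one before it is completed fails the run):
1. the dial stands at the long mark (value of joint dial between 1.9 and 2.1 rad), for 0.3 s.
2. the coupler is over the nipple and the collar is snapped fully down under it (value of joint collar above 0.0085 m and distance between coupler and nipple_seat below 0.005 m and angle between the z axis of coupler and the z axis of nipple_seat, either way round below 0.12 rad and contact force between coupler and nipple_block above 2 N and contact force between the fingers and coupler above 2 N), for 0.2 s.
At the end, for the whole second after the job is handed in: Dial within 0.1 rad of the long mark; collar at least 8.5 mm down; coupler mouth centre within 5 mm of the seat point, its axis within 0.12 rad of the nipple's; coupler pushing on the nipple assembly with over 2 N, gripped by the fingers (over 2 N), at rest, still held (all of step 1 and all of step 2 and linear speed of coupler below 0.02 m/s); the arm keeps its last pose, push and grip.
It fails at once if another loose thing on the bench is moved by more than 30 mm (distance of any of blank_plug, screwdriver, wrench, jar, meter, screw_tray, cap_nut from where it was at the start of the episode above 0.03 m).
It also fails if it takes over 64 s, if anything falls off the work surface, if the arm or the gripper's body presses on something with over 40 N, if the wrist force passes 120 N, or if a joint passes its speed limit or range.

## Working session

There is one attempt and no reset: what is moved stays moved. The work goes in short steps, Python scripts to look and compute and a tool call to move; the robot and the scene stay as the last step left them, time stands still between calls to the robot, and variables do not carry over. Pictures are saved under pics/ and viewed, about 8 in all and at most 12, crops included, and the job is handed in when it is done.

Besides the shell and the picture viewer there is one more tool, called after "Request:" by a JSON object that holds its "fn" and its "kwargs", one argument or row to a line. drive_tool: Moves the arm, as the interface text tells. Its arguments: {"type":"object","properties":{"targets":{"type":"array"},"gripper":{"type":"number"},"newtons":{"type":"number"}},"required":["targets"]}

```bash
mkdir -p pics; python3 - <<'E'
from cell import *
import cv2
print(state())
for n in ("scene","top","wrist"):
    p=camera_params(n); print(n,p)
    cv2.imwrite(f"pics/{n}0.png",read_camera(n)[:,:,::-1])
E
```

```text
{'clock': 0.0, 'q': array([-1.17600763e+00,  8.74488575e-02,  1.75123766e-01,  1.65980072e+00,
       -1.02604865e-05,  1.57082608e+00]), 'dq': array([ 0.00011814, -0.000959  ,  0.00100946, -0.00041474,  0.00141091,
       -0.00042913]), 'effort': array([-1.60878277e-03, -5.20393753e+01,  4.64799035e+01,  1.66053465e-02,
       -1.03132572e-04, -2.04323726e-05]), 'ee_pos': array([ 0.21145755, -0.50750852,  0.2555839 ]), 'tcp_rot': array([-6.50826541e-04,  9.80583613e-01,  1.96100322e-01, -1.35406413e-04]), 'contact_force': array([ 0.18875255,  0.25961337, -1.25137396]), 'wrist_torque': array([ 0.00516623, -0.00675876, -0.03401877]), 'grip_width': 0.08556549381807975}
scene {'fx': 500.958668267335, 'fy': 500.958668267335, 'cx': 332.07871947012563, 'cy': 194.1865179659229, 'eye': array([ 1.41189478, -0.39872403,  0.76944179]), 'orientation': array([-0.3912338 ,  0.74514935,  0.4758778 , -0.25539945])}
top {'fx': 400.7924474871971, 'fy': 400.7924474871971, 'cx': 318.9260266339728, 'cy': 191.67791837710016, 'eye': array([0.33448892, 0.00344669, 1.09757307]), 'orientation': array([ 0.0700457 , -0.70124067,  0.70604379, -0.06969424])}
wrist {'fx': 284.13968601729914, 'fy': 284.13968601729914, 'cx': 320.5901328313243, 'cy': 200.1397649123473, 'eye': array([ 0.2890305 , -0.47497593,  0.3734232 ]), 'orientation': array([ 0.1373646 ,  0.82046919, -0.54708967, -0.09302784])}
```

View pics/top0.png

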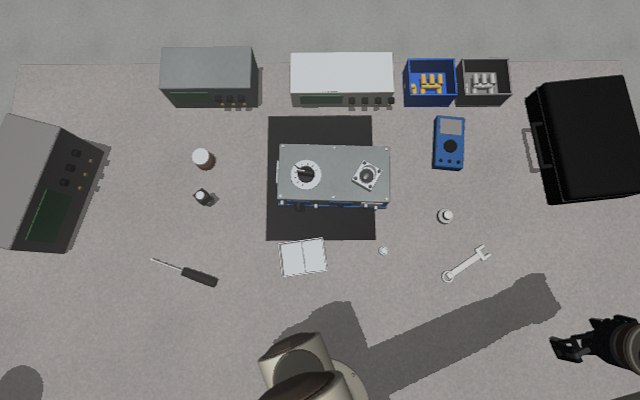

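View pics/scene0.png

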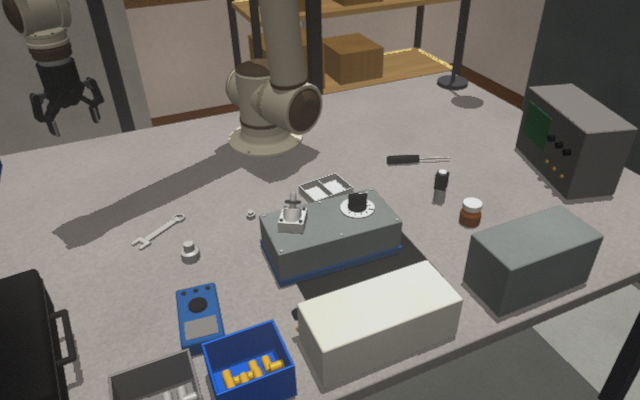

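The top view shows the module at about (333,175), with the dial at (306,175), the nipple block at (367,176) and the coupler at (203,197). The scene view shows the coupler at (441,180), the dial at (357,205) and the nipple at (293,205). I'll zoom in on both.

```bash
cat > h.py <<'E'
from cell import *
import numpy as np, cv2
from scipy.spatial.transform import Rotation as R
def rot(q): return R.from_quat(np.roll(q,-1))
def back(p,u,v,z):
    d=rot(p['orientation']).apply([(u-p['cx'])/p['fx'],(v-p['cy'])/p['fy'],1]); e=p['eye']
    return e+d*(z-e[2])/d[2]
def proj(p,X):
    c=rot(p['orientation']).inv().apply(np.atleast_2d(X)-p['eye'])
    return np.c_[c[:,0]/c[:,2]*p['fx']+p['cx'],c[:,1]/c[:,2]*p['fy']+p['cy']]
E
python3 - <<'E'
from h import *
t=camera_params('top')
for n,u,v,z in [('dial',306,175,.094),('nip',367,176,.116),('coup cap',199,193,.09),('coup foot',208,201,0),('modTL',279,144,.09),('modTR',390,145,.09),('modBL',278,199,.09),('modBR',388,203,.09)]: print(n,back(t,u,v,z).round(4))
i=cv2.imread('pics/top0.png'); s=cv2.imread('pics/scene0.png')
a=cv2.resize(i[135:220,265:400],(800,504),interpolation=cv2.INTER_CUBIC)
cv2.imwrite('pics/c1.png',a)
b=np.hstack([cv2.resize(i[180:214,186:226],(400,340),interpolation=cv2.INTER_CUBIC),cv2.resize(s[160:194,420:460],(400,340),interpolation=cv2.INTER_CUBIC)])
cv2.imwrite('pics/c2.png',np.vstack([cv2.resize(a,(800,504))[:, :],b])[:844]) 
o=np.zeros((600,800,3),np.uint8); o[:380,:603]=cv2.resize(i[135:220,265:400],(603,380),interpolation=cv2.INTER_CUBIC); o[385:600,:506]=cv2.resize(b,(506,215)); o[385:600,510:800]=cv2.resize(s[180:245,270:385],(290,215),interpolation=cv2.INTER_CUBIC)
cv2.imwrite('pics/c3.png',o)
E
```

```text
dial [0.5798 0.0363 0.094 ]
nip [ 0.5708 -0.118   0.116 ]
coup cap [0.5353 0.3107 0.09  ]
coup foot [0.5303 0.3119 0.    ]
modTL [0.6651 0.1073 0.09  ]
modTR [ 0.6602 -0.1841  0.09  ]
modBL [0.5182 0.108  0.09  ]
modBR [ 0.5059 -0.1726  0.09  ]
```

View pics/c3.png

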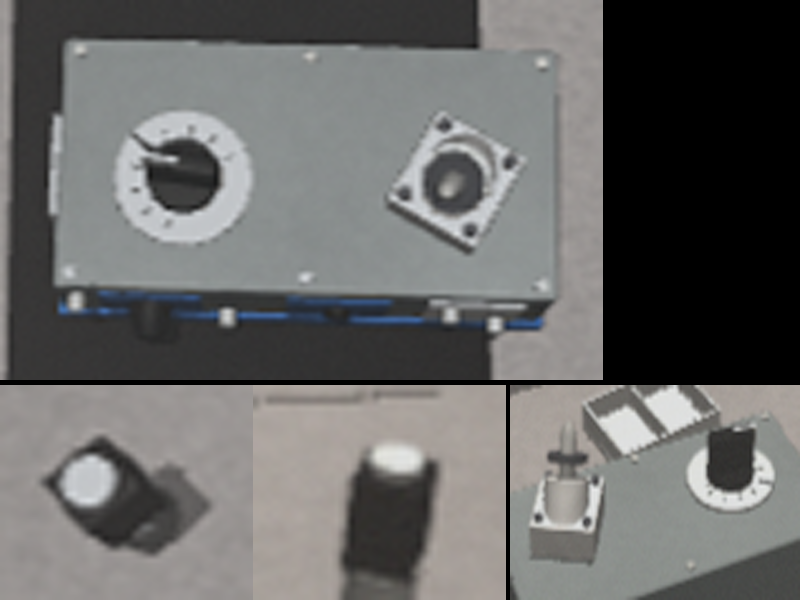

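The crop shows the block rotated about 30°, with the nipple leaning towards the robot and a little to +y. The dial pointer is at about (150,155) in the crop. Next I'll take a near view with the wrist camera.

Request:
{"fn": "drive_tool", "kwargs": {
  "targets": [
    [[3, -2.3, -0.6], [0, 0, 0]],
    [[3.3, -2.5, -0.6], [0, 0, 0]],
    [[3.3, -2.5, -0.6], [0, 0, 0]],
    [[3.3, -2.5, -0.6], [0, 0, 0]],
    [[3.3, -2.5, -0.6], [0, 0, 0]],
    [[3.3, -2.5, -0.6], [0, 0, 0]],
    [[3.3, -2.5, -0.6], [0, 0, 0]],
    [[3.3, -2.5, -0.6], [0, 0, 0]],
    [[3.3, -2.5, -0.6], [0, 0, 0]],
    [[3.3, -2.5, -0.6], [0, 0, 0]],
    [[3.3, -2.5, -0.6], [0, 0, 0]],
    [[3.3, -2.5, -0.6], [0, 0, 0]]
  ]
}}

```text
clock: 1.15
ee_pos: [0.4592, -0.0809, 0.3283]
tcp_rot: [0.0, 0.981, 0.196, 0.0]
contact_force: [0.2, -0.9, -1.0]
grip_width: 0.0852
```

Request:
{"fn": "drive_tool", "kwargs": {
  "targets": [
    [[3.0, -2.3, 0], [0, 0, 0]],
    [[0, 0, 0], [0, 0, 5.6]],
    [[0, 0, 0], [0, 0, 5.6]],
    [[0, 0, 0], [0, 0, 5.6]],
    [[0, 0, 0], [0, 0, 5.6]],
    [[0, 0, 0], [0, 0, 0]]
  ]
}}

```text
clock: 1.65
ee_pos: [0.4776, -0.0501, 0.3278]
tcp_rot: [-0.0, 1.0, -0.0, -0.0]
contact_force: [0.2, 1.1, -0.9]
grip_width: 0.0856
```

```bash
python3 - <<'E'
from h import *
s=state(); p=camera_params('wrist'); print(s['ee_pos'],rot(s['tcp_rot']).as_matrix().round(3),s['q'],s['clock'])
print(p['eye'],rot(p['orientation']).as_matrix().round(3))
im=read_camera('wrist')[:,:,::-1]; cv2.imwrite('pics/w1.png',im)
print(proj(p,[[.58,.036,.094],[.57,-.118,.12]]))
E
```

```text
[ 0.4776311  -0.05007152  0.32775734] [[ 1.    -0.    -0.001]
 [-0.    -1.     0.   ]
 [-0.001 -0.    -1.   ]] [-1.04443592e-01 -3.99658921e-02  1.87758112e-01  1.79907025e+00
 -1.46348124e-05  3.03727853e+00] 1.65
[ 0.56169005 -0.04985817  0.44549217] [[-0.001 -0.945 -0.328]
 [-1.     0.     0.001]
 [-0.001  0.328 -0.945]]
[[246.10013416  84.61573284]
 [384.45782809  93.19674724]]
```

View pics/w1.png

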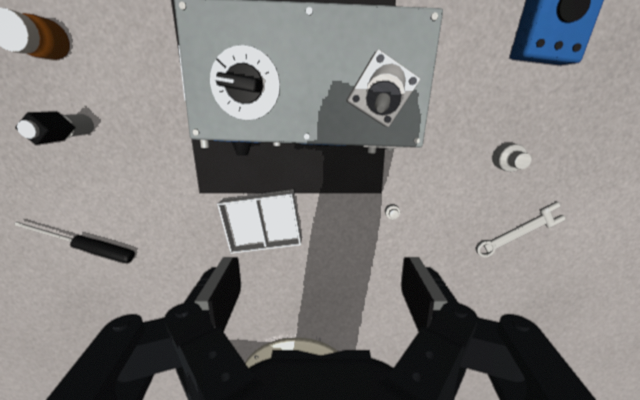

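The wrist view shows the dial at (245,82), the nipple block at (384,88) and the coupler at (28,128). I'll enlarge the dial and nipple from this picture, rectified to metric top-down on the plate plane.

```bash
cat >> h.py <<'E'
def rect(im,p,c,z,half,size):
    # metric top-down patch at height z: image up=+x, left=+y
    k=half
    W=np.array([[c[0]+k,c[1]+k,z],[c[0]+k,c[1]-k,z],[c[0]-k,c[1]-k,z],[c[0]-k,c[1]+k,z]])
    H=cv2.getPerspectiveTransform(proj(p,W).astype(np.float32),np.float32([[0,0],[size,0],[size,size],[0,size]]))
    return cv2.warpPerspective(im,H,(size,size),flags=cv2.INTER_CUBIC)
E
python3 - <<'E'
from h import *
p=camera_params('wrist'); im=cv2.imread('pics/w1.png')
a=rect(im,p,(.58,.036),.094,.05,400); b=rect(im,p,(.575,-.118),.116,.05,400)
cv2.imwrite('pics/c4.png',np.hstack([a,b]))
E
```

```text
(no output)
```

View pics/c4.png

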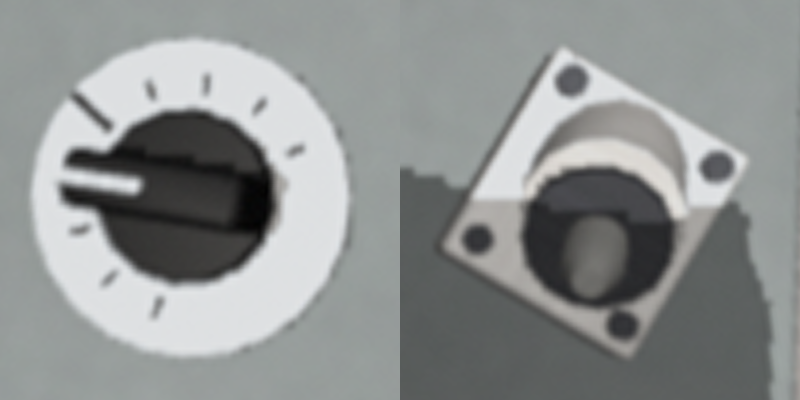

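The rectified patches have a scale of 4 px/mm.

- **Dial:** the plate centre is at (190,197), so the axis is at (0.5807, 0.0385). The long mark is at (92,111), 41° clockwise of image-left. The pointer and bar stand at 7°, so the dial needs about 34° clockwise.
- **Block:** its centre is at (595,200) in the picture.

I'm moving over the dial with the jaws across the bar.

Request:
{"fn": "drive_tool", "kwargs": {
  "targets": [
    [[0, 0, 0.5], [0, 0, -6.9]],
    [[0, 0, 0.5], [0, 0, -6.9]],
    [[0, 0, 0.5], [0, 0, -6.9]],
    [[0, 0, 0.5], [0, 0, -6.9]],
    [[0, 0, 0.5], [0, 0, -6.9]],
    [[0, 0, 0.5], [0, 0, -6.9]],
    [[0, 0, 0.5], [0, 0, -6.9]],
    [[0, 0, 0.5], [0, 0, -6.9]],
    [[0, 0, 0.5], [0, 0, -6.9]],
    [[0, 0, 0.5], [0, 0, -6.9]],
    [[0, 0, 0.5], [0, 0, -7]],
    [[0, 0, 0.5], [0, 0, -7]]
  ]
}}

```text
clock: 2.7
ee_pos: [0.4775, -0.0504, 0.2677]
tcp_rot: [-0.0, 0.744, 0.668, -0.0]
contact_force: [0.2, -0.6, -0.1]
grip_width: 0.0852
```

Request:
{"fn": "drive_tool", "kwargs": {
  "targets": [
    [[2.5, 2.3, 0], [0, 0, 0]],
    [[2.5, 2.3, 0], [0, 0, 0]],
    [[2.5, 2.3, 0], [0, 0, 0]],
    [[2.5, 2.3, 0.5], [0, 0, 0]],
    [[0, 0, 3], [0, 0, 0]],
    [[0, 0, 3], [0, 0, 0]],
    [[0, 0, 0], [0, 0, 0]],
    [[0, 0, 0], [0, 0, 0]]
  ]
}}

```text
clock: 3.37
ee_pos: [0.5798, 0.038, 0.2019]
tcp_rot: [-0.001, 0.747, 0.665, -0.001]
contact_force: [0.3, -0.9, 0.7]
grip_width: 0.0854
```

```bash
python3 - <<'E'
from h import *
s=state(); p=camera_params('wrist'); print(s['ee_pos'],rot(s['tcp_rot']).as_matrix().round(3),s['q'].round(3),s['clock'])
im=read_camera('wrist')[:,:,::-1].copy(); cv2.imwrite('pics/w2.png',im)
a=rect(im,p,(.5807,.0385),.094,.05,400)
cv2.imwrite('pics/c5.png',np.hstack([im,a]) if 0 else np.hstack([cv2.resize(im,(400,250)),a[:250]*0])[:0] if 0 else a)
print(proj(p,[[.5807,.0385,.094],[.5807,.0385,.131],[.575,-.118,.13]]))
c=np.zeros((400,800,3),np.uint8); c[:,400:]=a; c[:250,:400]=cv2.resize(im,(400,250)); cv2.imwrite('pics/c5.png',c)
E
```

```text
[0.57983234 0.03803117 0.20190664] [[ 0.116  0.993 -0.004]
 [ 0.993 -0.116 -0.   ]
 [-0.001 -0.003 -1.   ]] [ 0.066  0.151  0.141  1.564 -0.     1.752] 3.3667
[[322.74633674 206.93359282]
 [322.89867761 224.78618203]
 [336.28778726 382.177349  ]]
```

View pics/c5.png

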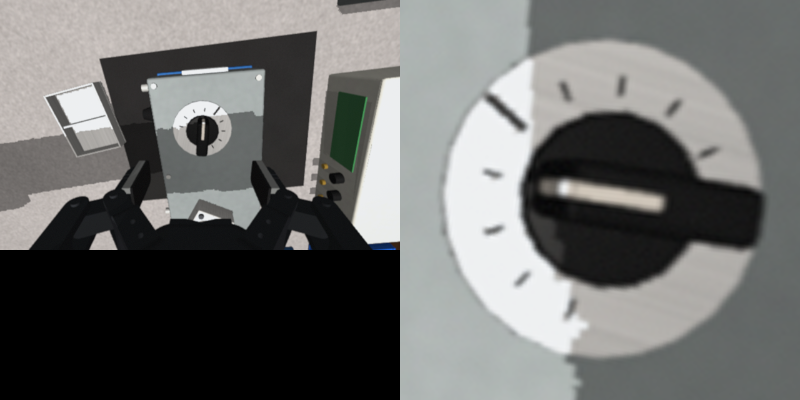

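The dial axis from this view is (0.581, 0.038), matching the first view. The 1.5 mark is visible at 12.3° and the pointer is at about 8°, so the joint is near 1.42. I'll descend, grip, and turn 34.5°.

Request:
{"fn": "drive_tool", "kwargs": {
  "targets": [
    [[0, 0.1, 1.9], [0, 0, 0]],
    [[0, 0, 2], [0, 0, 0]],
    [[0, 0, 1.5], [0, 0, 0]],
    [[0, 0, 1.5], [0, 0, 0]],
    [[0, 0, 0], [0, 0, 0]],
    [[0, 0, 0], [0, 0, 0]]
  ],
  "gripper": 4.5
}}

```text
clock: 3.92
ee_pos: [0.5822, 0.0378, 0.1361]
tcp_rot: [0.001, 0.748, 0.664, 0.001]
contact_force: [0.2, 0.3, 0.4]
grip_width: 0.0447
```

Request:
{"fn": "drive_tool", "kwargs": {
  "targets": [
    [[0, 0, 0], [0, 0, 0]],
    [[0, 0, 0], [0, 0, 0]],
    [[0, 0, 0], [0, 0, 0]],
    [[0, 0, 0], [0, 0, 0]],
    [[0, 0, 0], [0, 0, 0]],
    [[0, 0, 0], [0, 0, 0]]
  ],
  "gripper": 0.5,
  "newtons": 20
}}

```text
clock: 4.42
ee_pos: [0.5819, 0.038, 0.136]
tcp_rot: [0.001, 0.748, 0.664, 0.001]
contact_force: [-5.3, -0.9, 6.6]
grip_width: 0.0133
```

Request:
{"fn": "drive_tool", "kwargs": {
  "targets": [
    [[0, 0, 0], [0, 0, 3.5]],
    [[0, 0, 0], [0, 0, 4]],
    [[0, 0, 0], [0, 0, 4]],
    [[0, 0, 0], [0, 0, 4]],
    [[0, 0, 0], [0, 0, 4]],
    [[0, 0, 0], [0, 0, 4]],
    [[0, 0, 0], [0, 0, 4]],
    [[0, 0, 0], [0, 0, 4]],
    [[0, 0, 0], [0, 0, 3]],
    [[0, 0, 0], [0, 0, 0]],
    [[0, 0, 0], [0, 0, 0]],
    [[0, 0, 0], [0, 0, 0]]
  ]
}}

```text
clock: 5.42
ee_pos: [0.5822, 0.0378, 0.136]
tcp_rot: [0.001, 0.911, 0.412, 0.001]
contact_force: [-2.3, -2.4, 6.3]
grip_width: 0.0137
```

Request:
{"fn": "drive_tool", "kwargs": {
  "targets": [
    [[0, 0, 0], [0, 0, 0]],
    [[0, 0, 0], [0, 0, 0]],
    [[0, 0, 0], [0, 0, 0]],
    [[0, 0, 0], [0, 0, 0]],
    [[0, 0, -2], [0, 0, 0]],
    [[0, 0, -3], [0, 0, 0]],
    [[0, 0, -3], [0, 0, 0]],
    [[0, 0, 0], [0, 0, 0]],
    [[0, 0, 0], [0, 0, 0]]
  ],
  "gripper": 5
}}

```text
clock: 6.17
ee_pos: [0.5826, 0.0382, 0.2159]
tcp_rot: [0.001, 0.911, 0.413, 0.002]
contact_force: [0.3, -1.1, -0.9]
grip_width: 0.0497
```

```bash
python3 - <<'E'
from h import *
s=state(); p=camera_params('wrist'); print(s['ee_pos'],rot(s['tcp_rot']).as_matrix().round(3),s['q'].round(3),s['clock'])
im=read_camera('wrist')[:,:,::-1].copy(); cv2.imwrite('pics/w3.png',im)
a=rect(im,p,(.5807,.0385),.094,.05,400)
c=np.zeros((400,800,3),np.uint8); c[:,400:]=a; c[:250,:400]=cv2.resize(im,(400,250)); cv2.imwrite('pics/c6.png',c)
E
```

```text
[0.58262905 0.0381695  0.21588308] [[ 0.66   0.752  0.003]
 [ 0.752 -0.66   0.   ]
 [ 0.002  0.002 -1.   ]] [0.065 0.154 0.171 1.585 0.    2.357] 6.1667
```

View pics/c6.png

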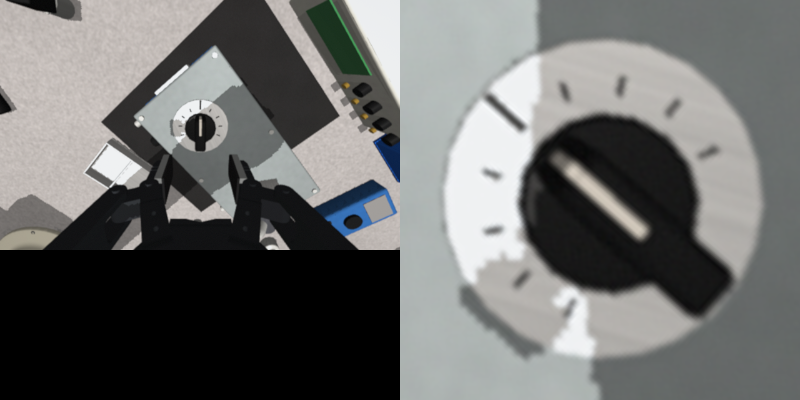

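The dial pointer now runs from (643,237) to (555,153), at 42–44° against the mark's 41.5°. The tool yaw while gripped implied 41.3°, so the error is below 0.05 rad. Next are two wrist views of the nipple with a wide baseline, viewed together.

Request:
{"fn": "drive_tool", "kwargs": {
  "targets": [
    [[-3.1, 2.0, -1.2], [0, 0, 0]],
    [[-3.1, 2.0, -1.1], [0, 0, 0]],
    [[-3.1, 2.0, -1.1], [0, 0, 0]],
    [[-3.1, 2.0, -1.0], [0, 0, 0]],
    [[0, 0, 0], [0, 0, 0]],
    [[0, 0, 0], [0, 0, 0]]
  ],
  "gripper": 8.5
}}

```text
clock: 6.72
ee_pos: [0.5597, -0.1096, 0.2571]
tcp_rot: [-0.0, 0.912, 0.411, -0.0]
contact_force: [0.3, -1.0, -0.4]
grip_width: 0.0849
```

```bash
cat > snap.py <<'E'
import sys,pickle
from h import *
n=sys.argv[1]; s=state(); p=camera_params('wrist'); im=read_camera('wrist')[:,:,::-1].copy()
cv2.imwrite(f'pics/{n}.png',im); pickle.dump((p,s),open(f'{n}.pkl','wb')); print(s['ee_pos'].round(4),s['q'].round(3),s['clock'])
E
python3 snap.py A
```

```text
[ 0.5597 -0.1096  0.2571] [-0.193  0.138  0.233  1.667  0.     2.101] 6.7167
```

Request:
{"fn": "drive_tool", "kwargs": {
  "targets": [
    [[0, 0, 0], [0, 0, -7]],
    [[0, 0, 0], [0, 0, -7]],
    [[0, 0, 0], [0, 0, -7]],
    [[0, 0, 0], [0, 0, -7]],
    [[0, 0, 0], [0, 0, -7]],
    [[0, 0, 0], [0, 0, -7]],
    [[0, 0, 0], [0, 0, -7]],
    [[0, 0, 0], [0, 0, -7]],
    [[0, 0, 0], [0, 0, -7]],
    [[0, 0, 0], [0, 0, -7]],
    [[0, 0, 0], [0, 0, -7]],
    [[0, 0, 0], [0, 0, -7]]
  ]
}}

```text
clock: 7.77
ee_pos: [0.5601, -0.1062, 0.2566]
tcp_rot: [-0.001, 0.397, 0.918, -0.0]
contact_force: [-0.3, 0.1, -0.2]
grip_width: 0.0854
```

Request:
{"fn": "drive_tool", "kwargs": {
  "targets": [
    [[0, 0, 0], [0, 0, -6]],
    [[0, 0, 0], [0, 0, 0]],
    [[0, 0, 0], [0, 0, 0]]
  ]
}}

```text
clock: 8.02
ee_pos: [0.5601, -0.1067, 0.257]
tcp_rot: [-0.001, 0.353, 0.935, -0.0]
contact_force: [0.3, 0.6, 0.4]
grip_width: 0.085
```

```bash
python3 snap.py B; python3 - <<'E'
from h import *
import pickle
out=[]
for n in 'AB':
    p,s=pickle.load(open(n+'.pkl','rb')); im=cv2.imread(f'pics/{n}.png')
    u,v=proj(p,[[.565,-.115,.14]])[0].astype(int); u0,v0=u-50,v-50; print(n,u0,v0)
    out.append(cv2.resize(im[v0:v0+100,u0:u0+100],(400,400),interpolation=cv2.INTER_CUBIC))
cv2.imwrite('pics/c7.png',np.hstack(out))
E
```

```text
[ 0.5601 -0.1067  0.257 ] [-0.188  0.138  0.233  1.667  0.     0.534] 8.0167
A 280 153
B 267 164
```

View pics/c7.png

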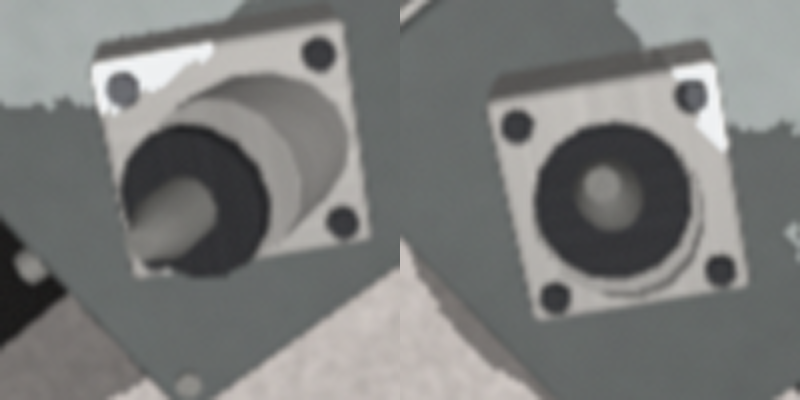

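View A shows the collar disc centre at crop (195,201) and the tip at about (143,240). View B looks nearly along the axis, with the collar centre at (214,200) and the tip at (202,184). I'll fit the block and nipple model to these plus the w1 corners.

```bash
cat > fit.py <<'E'
from h import *
import pickle
from scipy.optimize import least_squares
def px(c,o): return (np.array(c,float)+.5)/4-.5+o
pA,_=pickle.load(open('A.pkl','rb')); pB,_=pickle.load(open('B.pkl','rb'))
oA=px([[92,65],[342,20],[368,237],[137,275]],[280,153]); oB=px([[90,103],[312,65],[347,285],[137,320]],[267,164])
cA,tA=px([[195,201],[143,240]],[280,153]); cB,tB=px([[214,200],[202,184]],[267,164])
def model(q):
    x,y,yaw,d,e,h,zt=q
    bx=np.array([np.cos(yaw),np.sin(yaw),0]); by=np.array([-bx[1],bx[0],0]); c=np.array([x,y,zt])
    cor=[c+sx*.03*bx+sy*.028*by for sx,sy in ((1,1),(1,-1),(-1,-1),(-1,1))]
    a=-.5*bx+np.array([0,0,np.sqrt(.75)]); S=c-d*bx+e*by+[0,0,h]
    return np.array(cor),S,a
def match(o,m):
    return min(((o-np.roll(mm,k,0)).ravel() for mm in (m,m[::-1]) for k in range(4)),key=lambda r:(r**2).sum())
def res(q):
    cor,S,a=model(q); r=[]
    for p,o,c,t in ((pA,oA,cA,tA),(pB,oB,cB,tB)):
        m=proj(p,cor); r+=[match(o,m),proj(p,S+.007*a)[0]-c,proj(p,S+.03*a)[0]-t]
    return np.r_[np.concatenate(r),(q[6]-.116)/.001*.5]
if __name__=='__main__':
    f=least_squares(res,[.574,-.117,np.radians(-31.3),0.0,0,.02,.116])
    cor,S,a=model(f.x); print(f.x.round(4),np.degrees(f.x[2])); print('seat',S.round(4),'axis',a.round(4),'tip',(S+.03*a).round(4)); print(f.fun.round(2))
E
python3 fit.py
```

```text
[ 5.743e-01 -1.178e-01 -5.460e-01  6.900e-03  1.000e-04  2.240e-02
  1.136e-01] -31.28146180022337
seat [ 0.5684 -0.1142  0.136 ] axis [-0.4273  0.2596  0.866 ] tip [ 0.5555 -0.1064  0.162 ]
[ 0.36  0.87 -0.81  0.9  -1.46 -0.4   0.51 -0.76  0.26 -0.48 -0.2   0.42
  1.54  0.67 -0.72  1.13 -0.72 -0.31  0.84 -0.25 -0.23 -0.04  0.17 -0.
 -1.22]
```

The fit is consistent: lateral offset is about 0, the yaw matches, and residuals are about 1 px. The seat is at (0.568, -0.114, 0.136). Now to the coupler.

Request:
{"fn": "drive_tool", "kwargs": {
  "targets": [
    [[2.5, 2.5, 0], [0, 0, 0]],
    [[2.5, 2.5, 0], [0, 0, 0]],
    [[2.5, 2.5, 0], [0, 0, 0]],
    [[2.5, 2.5, 0], [0, 0, 0]],
    [[2.5, 2.5, 0], [0, 0, 0]],
    [[2.5, 2.5, 0], [0, 0, 0]],
    [[2.5, 2.5, 0], [0, 0, 0]],
    [[2.5, 2.5, 0.6], [0, 0, 0]],
    [[2.5, 2.5, 0.6], [0, 0, 0]],
    [[2.5, 2.5, 1], [0, 0, 0]],
    [[2.3, 2.3, 1], [0, 0, 0]],
    [[2.3, 2.3, 1], [0, 0, 0]]
  ]
}}

```text
clock: 9.07
ee_pos: [0.5322, 0.312, 0.2153]
tcp_rot: [-0.0, 0.354, 0.935, -0.0]
contact_force: [0.1, 0.5, 0.6]
grip_width: 0.085
```

Request:
{"fn": "drive_tool", "kwargs": {
  "targets": [
    [[0, 0, 0], [0, 0, 0]],
    [[0, 0, 0], [0, 0, 0]]
  ]
}}

```text
clock: 9.23
ee_pos: [0.5319, 0.3115, 0.2144]
tcp_rot: [-0.001, 0.352, 0.936, -0.001]
contact_force: [-0.7, 0.2, -0.2]
grip_width: 0.085
```

```bash
python3 snap.py C; python3 - <<'E'
from h import *
import pickle
p,s=pickle.load(open('C.pkl','rb')); im=cv2.imread('pics/C.png')
a=rect(im,p,(.533,.311),.084,.05,400)
c=np.zeros((400,800,3),np.uint8); c[:,400:]=a; c[:250,:400]=cv2.resize(im,(400,250)); cv2.imwrite('pics/c8.png',c)
E
```

```text
[0.5319 0.3115 0.2144] [0.53  0.24  0.268 1.601 0.    1.25 ] 9.2333
```

View pics/c8.png

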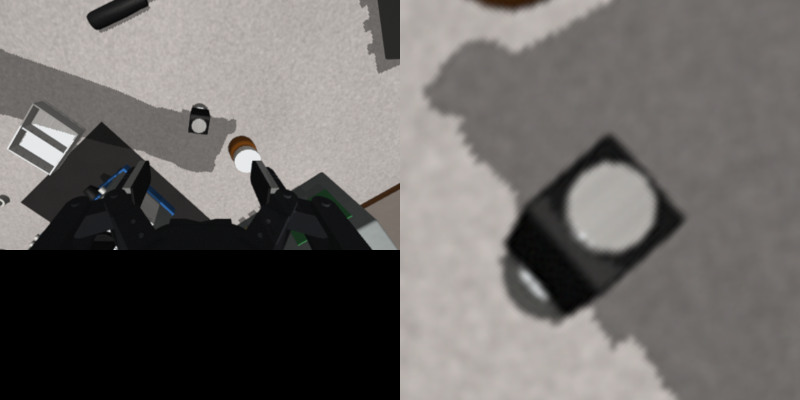

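The coupler's grip-top centre is at (607,213) and its cap at (612,207), which both give (0.530, 0.309). Its faces run at 42°/132° azimuth. I'll turn +6°, shift -3 mm along tool y, and descend with the jaws at 55 mm.

Request:
{"fn": "drive_tool", "kwargs": {
  "targets": [
    [[0, -0.3, 0], [0, 0, 6]],
    [[0, 0, 3], [0, 0, 0]],
    [[0, 0, 3], [0, 0, 0]],
    [[0, 0, 3], [0, 0, 0]],
    [[0, 0, 2.5], [0, 0, 0]],
    [[0, 0, 2], [0, 0, 0]],
    [[0, 0, 0.9], [0, 0, 0]],
    [[0, 0, 0], [0, 0, 0]],
    [[0, 0, 0], [0, 0, 0]],
    [[0, 0, 0], [0, 0, 0]]
  ],
  "gripper": 5.5
}}

```text
clock: 10.12
ee_pos: [0.5319, 0.3077, 0.0741]
tcp_rot: [0.001, 0.401, 0.916, 0.001]
contact_force: [0.8, -0.0, 0.3]
grip_width: 0.0551
```

Request:
{"fn": "drive_tool", "kwargs": {
  "targets": [
    [[0, 0, 0], [0, 0, 0]],
    [[0, 0, 0], [0, 0, 0]],
    [[0, 0, 0], [0, 0, 0]],
    [[0, 0, 0], [0, 0, 0]],
    [[0, 0, 0], [0, 0, 0]],
    [[0, 0, 0], [0, 0, 0]]
  ],
  "gripper": 1.5,
  "newtons": 60
}}

```text
clock: 10.62
ee_pos: [0.5317, 0.3079, 0.0736]
tcp_rot: [0.001, 0.401, 0.916, 0.001]
contact_force: [0.5, -0.2, 6.7]
grip_width: 0.0296
```

The grip measures 29.6 mm on the 30 mm square section. I'll lift, rotate to align with the lean azimuth, and carry the coupler high.

Request:
{"fn": "drive_tool", "kwargs": {
  "targets": [
    [[0, 0, -1.5], [0, 0, 0]],
    [[0, 0, -3], [0, 0, 0]],
    [[0, 0, -3.5], [0, 0, 0]],
    [[0, 0, -3.5], [0, 0, 0]],
    [[0, 0, -3.5], [0, 0, -4]],
    [[0, 0, -3.5], [0, 0, -4]],
    [[0, 0, -2.5], [0, 0, -4]],
    [[0, 0, 0], [0, 0, -4]],
    [[0, 0, 0], [0, 0, 0]],
    [[0, 0, 0], [0, 0, 0]]
  ]
}}

```text
clock: 11.45
ee_pos: [0.5309, 0.3076, 0.2816]
tcp_rot: [-0.0, 0.271, 0.963, -0.0]
contact_force: [-0.8, -0.8, -3.0]
grip_width: 0.0293
```

Request:
{"fn": "drive_tool", "kwargs": {
  "targets": [
    [[-1.5, -2.9, 0], [0, 0, 0]],
    [[-1.5, -2.9, 0], [0, 0, 0]],
    [[-1.5, -2.9, 0], [0, 0, 0]],
    [[-1.5, -2.9, 0], [0, 0, 0]],
    [[-1.5, -2.9, 0], [0, 0, 0]],
    [[-1.5, -2.9, 0], [0, 0, 0]],
    [[-1.5, -2.9, 0], [0, 0, 0]],
    [[-1.6, -2.8, 0], [0, 0, 0]],
    [[-1.6, -2.8, 0], [0, 0, 0]],
    [[-1.6, -2.8, 0], [0, 0, 0]],
    [[-1.6, -2.7, 0], [0, 0, 0]],
    [[-1.6, -2.7, 0], [0, 0, 0]]
  ]
}}

```text
clock: 12.45
ee_pos: [0.5112, -0.0814, 0.2807]
tcp_rot: [-0.001, 0.271, 0.963, -0.0]
contact_force: [0.1, 0.5, -1.1]
grip_width: 0.0295
```

Request:
{"fn": "drive_tool", "kwargs": {
  "targets": [
    [[0, 0, 0], [0, -5, 0]],
    [[0, 0, 0], [0, -5, 0]],
    [[0, 0, 0], [0, -5, 0]],
    [[0, 0, 0], [0, -5, 0]],
    [[0, 0, 0], [0, -5, 0]],
    [[0, 0, 0], [0, -5, 0]],
    [[0, 0, 0], [0, 0, 0]],
    [[0, 0, 0], [0, 0, 0]],
    [[0, 0, 0], [0, 0, 0]]
  ]
}}

```text
clock: 13.2
ee_pos: [0.5119, -0.0798, 0.2819]
tcp_rot: [0.248, 0.261, 0.93, -0.069]
contact_force: [0.7, 0.4, -2.0]
grip_width: 0.0292
```

```bash
cat > go.py <<'E'
from h import *
import sys
# error from current TCP to  S+(d+.0735)a, tool frame cm/deg
S=np.array([.5684,-.1142,.136]); a=np.array([-.4273,.2596,.866]); d=float(sys.argv[1])
s=state(); T=rot(s['tcp_rot']); M=T.as_matrix()
print('tcp',s['ee_pos'].round(4),'clock',s['clock'],'F',s['contact_force'].round(1))
print('shift cm',(M.T@(S+(d+.0735)*a-s['ee_pos'])*100).round(2))
ax=np.cross(M[:,2],-a); print('turn deg',np.degrees(M.T@ax).round(2),'toolF',(M.T@s['contact_force']).round(1))
E
python3 go.py .055; python3 snap.py D; python3 - <<'E'
from h import *
import pickle
p,s=pickle.load(open('D.pkl','rb')); im=cv2.imread('pics/D.png')
M=rot(s['tcp_rot']).as_matrix(); t=s['ee_pos']
a=-M[:,2]; m=t-.0735*a
print('mouth',proj(p,m),'cap',proj(p,m+.09*a)); 
S=np.array([.5684,-.1142,.136]); n=np.array([-.4273,.2596,.866]); print('tip,seat',proj(p,[S+.03*n,S]))
E
```

```text
tcp [ 0.5119 -0.0798  0.2819] clock 13.2 F [ 0.7  0.4 -2. ]
shift cm [ 1.56 -0.01  3.09]
turn deg [ 0.01 -0.14 -0.  ] toolF [0.6 0.7 1.9]
[ 0.5119 -0.0798  0.2819] [-0.031 -0.428 -0.316  1.22  -0.247  0.457] 13.2
mouth [[320.65878027 224.22708972]] cap [[320.73907275 308.31450978]]
tip,seat [[320.46701837 183.46786161]
 [320.46883574 175.43991729]]
```

View pics/D.png

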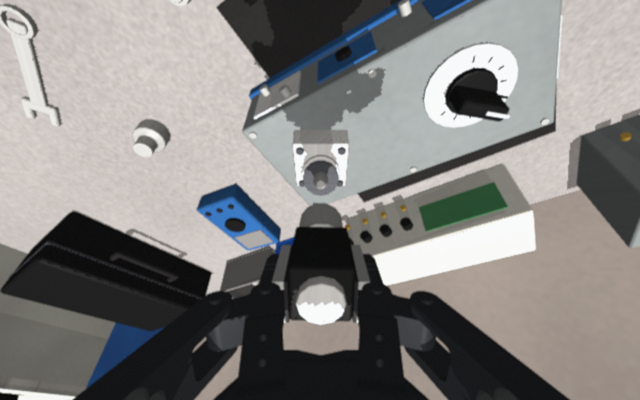

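The picture shows the coupler held straight, with its sleeve centred on column 321 and the cap at (321,301). The nipple is at (321,180). The cap is 7 px above its prediction, so the coupler sits about 3 mm off along tool x, as the earlier bench measurement suggested. I'll quantify that from column profiles.

```bash
python3 - <<'E'
from h import *
import pickle
p,s=pickle.load(open('D.pkl','rb')); im=cv2.imread('pics/D.png'); g=cv2.cvtColor(im,cv2.COLOR_BGR2GRAY)
M=rot(s['tcp_rot']).as_matrix(); t=s['ee_pos']
print('col321 rows150-345',[int(x) for x in g[150:345,319:323].mean(1)])
for r in (215,222,260,300,305): print(r,[int(x) for x in g[r,280:362]])
th=np.linspace(0,2*np.pi,72)
def circ(dx,z,r): # z measured from mouth to cap
    return proj(p,t+(M@np.array([dx+r*np.cos(th),r*np.sin(th),.0735-z+0*th])).T)
for dx in (0,.0025,.005):
    for n,z,r in (('mouth',0,.0155),('sl40',.04,.0155),('cap84',.084,.011),('cap90',.09,.011)):
        c=circ(dx,z,r); print(dx,n,c.min(0).round(1),c.max(0).round(1))
    q=proj(p,t+(M@np.array([[dx+.015,0,.0735-.04],[dx+.015,0,.0735-.084],[dx-.015,0,.0735-.084]]).T).T); print(' grip edges rows',q[:,1].round(1))
E
```

```text
col321 rows150-345 [182, 181, 182, 179, 158, 130, 147, 176, 179, 164, 123, 70, 56, 60, 61, 62, 62, 62, 62, 61, 63, 67, 75, 81, 83, 84, 86, 87, 89, 93, 111, 136, 149, 152, 151, 152, 157, 170, 168, 139, 121, 121, 122, 121, 125, 147, 172, 179, 179, 179, 181, 179, 162, 122, 88, 81, 82, 81, 82, 82, 82, 82, 82, 82, 82, 82, 82, 82, 82, 82, 82, 82, 83, 100, 129, 146, 127, 71, 23, 12, 11, 12, 12, 11, 13, 12, 11, 12, 12, 11, 13, 12, 13, 12, 13, 12, 12, 12, 12, 13, 13, 13, 13, 12, 12, 12, 13, 12, 13, 12, 12, 13, 12, 13, 12, 13, 13, 17, 19, 24, 27, 29, 30, 30, 31, 44, 72, 93, 96, 97, 98, 98, 104, 128, 163, 187, 193, 194, 193, 194, 193, 194, 193, 194, 194, 194, 194, 194, 194, 194, 193, 197, 214, 233, 245, 249, 250, 250, 250, 250, 250, 250, 250, 250, 250, 250, 250, 250, 250, 249, 249, 249, 249, 246, 222, 166, 148, 148, 149, 149, 149, 148, 147, 147, 147, 148, 149, 149, 149, 149, 149, 148, 148, 147, 147]
215 [207, 204, 200, 200, 201, 202, 205, 206, 204, 202, 199, 199, 200, 201, 200, 200, 200, 201, 203, 205, 194, 140, 89, 77, 77, 80, 81, 82, 82, 82, 82, 82, 83, 84, 83, 84, 83, 83, 83, 83, 82, 82, 82,
[... 1526 characters left out ...]
 249, 248, 249, 250, 250, 248, 234, 208, 191, 188, 177, 138, 87, 59, 49, 45, 41, 33, 24, 24, 35, 39, 38, 31, 22, 19, 20, 21]
0 mouth [299.6 204.4] [341.8 243.1]
0 sl40 [294.9 227.7] [346.5 273.4]
0 cap84 [296.5 278.6] [344.9 318.8]
0 cap90 [295.4 286.9] [346.  328.5]
 grip edges rows [228.5 270.8 325.7]
0.0025 mouth [299.5 201.1] [341.8 240.1]
0.0025 sl40 [294.8 223.8] [346.6 269.9]
0.0025 cap84 [296.4 273.7] [345.1 314.5]
0.0025 cap90 [295.3 281.9] [346.2 324. ]
 grip edges rows [224.6 265.8 321.4]
0.005 mouth [299.4 197.8] [341.9 237.1]
0.005 sl40 [294.6 219.8] [346.7 266.4]
0.005 cap84 [296.2 268.8] [345.2 310.1]
0.005 cap90 [295.1 276.8] [346.4 319.5]
 grip edges rows [220.6 260.7 317.1]
```

In D the mouth rim is at row 203, the grip edge at 227 and the cap base at 276. Together they put the coupler at +1.2 mm along tool x, centred in y, with no tilt in the hand. I'll approach to 10 mm short of the tip with that correction and check.

Request:
{"fn": "drive_tool", "kwargs": {
  "targets": [
    [[0.7, 0, 0.5], [0, 0, 0]],
    [[0.74, 0, 1], [0, 0, 0]],
    [[0, 0, 1.1], [0, 0, 0]],
    [[0, 0, 1], [0, 0, 0]],
    [[0, 0, 1], [0, 0, 0]],
    [[0, 0, 0], [0, 0, 0]],
    [[0, 0, 0], [0, 0, 0]],
    [[0, 0, 0], [0, 0, 0]]
  ]
}}

```text
clock: 13.92
ee_pos: [0.5212, -0.0855, 0.2353]
tcp_rot: [0.249, 0.261, 0.93, -0.07]
contact_force: [0.4, -0.4, -1.0]
grip_width: 0.0295
```

```bash
python3 go.py .040; python3 snap.py E; python3 - <<'E'
from h import *
import pickle
p,s=pickle.load(open('E.pkl','rb')); im=cv2.imread('pics/E.png')
M=rot(s['tcp_rot']).as_matrix(); t=s['ee_pos']; a=-M[:,2]; m=t+M@[.0012,0,.0735]
S=np.array([.5684,-.1142,.136]); n=np.array([-.4273,.2596,.866])
th=np.linspace(0,2*np.pi,72)
print('mouth',proj(p,m),'tip,collar face,seat',proj(p,[S+.03*n,S+.01*n,S]))
c=proj(p,S+.01*n+(M@np.array([.0175*np.cos(th),.0175*np.sin(th),0*th])).T); print('collar pred',c.min(0),c.max(0))
c=proj(p,m+(M@np.array([.0155*np.cos(th),.0155*np.sin(th),0*th])).T); print('mouth pred',c.min(0),c.max(0))
cv2.imwrite('pics/Ec.png',cv2.resize(im[130:250,260:380],(600,600),interpolation=cv2.INTER_CUBIC))
sc=read_camera('scene')[:,:,::-1]; cv2.imwrite('pics/E_scene.png',sc)
q=camera_params('scene'); print('scene tip,seat,mouth,cap',proj(q,[S+.03*n,S,m,m+.09*a]))
E
```

```text
tcp [ 0.5212 -0.0855  0.2353] clock 13.9167 F [ 0.4 -0.4 -1. ]
shift cm [0.18 0.   0.01]
turn deg [-0.    0.01  0.  ] toolF [ 0.  -0.1  1.1]
[ 0.5212 -0.0855  0.2353] [-0.044 -0.424 -0.404  1.122 -0.243  0.444] 13.9167
mouth [[320.66990442 222.70846882]] tip,collar face,seat [[320.69444542 216.65660508]
 [320.68367919 207.49988166]
 [320.67891671 203.44936611]]
collar pred [299.67207319 187.31598447] [341.69365976 226.71517861]
mouth pred [299.53225955 202.77899258] [341.80587116 241.67608232]
scene tip,seat,mouth,cap [[292.41549945 191.99179541]
 [291.79930056 205.73979821]
 [292.56125101 187.35297097]
 [294.43361376 145.66631554]]
```

View pics/Ec.png

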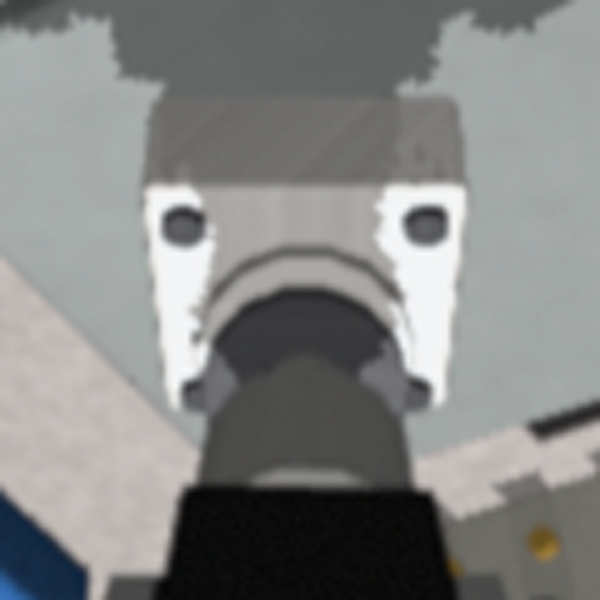

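The collar's top edge is at image row 188 (predicted 187.3) and centred on column 321. The mouth rim is at row 201, also centred on column 321. Alignment is within about 1 mm, so I'll advance and watch the forces.

Request:
{"fn": "drive_tool", "kwargs": {
  "targets": [
    [[0, 0, 0.6], [0, 0, 0]],
    [[0, 0, 0.6], [0, 0, 0]],
    [[0, 0, 0.6], [0, 0, 0]],
    [[0, 0, 0], [0, 0, 0]],
    [[0, 0, 0], [0, 0, 0]]
  ],
  "newtons": 80
}}

```text
clock: 14.43
ee_pos: [0.5286, -0.0902, 0.2188]
tcp_rot: [0.249, 0.261, 0.93, -0.07]
contact_force: [0.1, -0.5, -1.1]
grip_width: 0.0292
```

```bash
python3 go.py .0
```

```text
tcp [ 0.5286 -0.0902  0.2188] clock 14.4333 F [ 0.1 -0.5 -1.1]
shift cm [0.11 0.01 2.14]
turn deg [-0.03 -0.04  0.  ] toolF [ 0.3 -0.4  1.2]
```

Request:
{"fn": "drive_tool", "kwargs": {
  "targets": [
    [[0, 0, 0.4], [0, 0, 0]],
    [[0, 0, 0.3], [0, 0, 0]],
    [[0, 0, 0.3], [0, 0, 0]],
    [[0, 0, 0], [0, 0, 0]],
    [[0, 0, 0], [0, 0, 0]]
  ]
}}

```text
clock: 14.85
ee_pos: [0.5329, -0.0927, 0.2105]
tcp_rot: [0.249, 0.26, 0.93, -0.07]
contact_force: [-0.5, 0.5, -1.2]
grip_width: 0.0292
```

```bash
python3 go.py .0
```

```text
tcp [ 0.5329 -0.0927  0.2105] clock 14.85 F [-0.5  0.5 -1.2]
shift cm [0.13 0.   1.18]
turn deg [-0.01 -0.02 -0.  ] toolF [1.2 0.1 0.7]
```

Request:
{"fn": "drive_tool", "kwargs": {
  "targets": [
    [[0, 0, 0.1], [0, 0, 0]],
    [[0, 0, 0.1], [0, 0, 0]],
    [[0, 0, 0.1], [0, 0, 0]],
    [[0, 0, 0], [0, 0, 0]],
    [[0, 0, 0], [0, 0, 0]]
  ]
}}

```text
clock: 15.27
ee_pos: [0.5342, -0.0933, 0.209]
tcp_rot: [0.25, 0.26, 0.93, -0.07]
contact_force: [-6.4, 2.5, 4.5]
grip_width: 0.029
```

```bash
python3 go.py .0
```

```text
tcp [ 0.5342 -0.0933  0.209 ] clock 15.2667 F [-6.4  2.5  4.5]
shift cm [ 0.17 -0.01  0.97]
turn deg [ 0.03  0.03 -0.  ] toolF [ 3.6 -1.2 -7.3]
```

Request:
{"fn": "drive_tool", "kwargs": {
  "targets": [
    [[0, 0, 0.15], [0, 0, 0]],
    [[0, 0, 0.15], [0, 0, 0]],
    [[0, 0, 0.15], [0, 0, 0]],
    [[0, 0, 0.1], [0, 0, 0]],
    [[0, 0, 0], [0, 0, 0]],
    [[0, 0, 0], [0, 0, 0]]
  ]
}}

```text
clock: 15.77
ee_pos: [0.5366, -0.0948, 0.2038]
tcp_rot: [0.249, 0.26, 0.93, -0.07]
contact_force: [-4.0, 1.3, 2.8]
grip_width: 0.0291
```

```bash
python3 go.py .0
```

```text
tcp [ 0.5366 -0.0948  0.2038] clock 15.7667 F [-4.   1.3  2.8]
shift cm [ 0.16 -0.01  0.39]
turn deg [ 0.02  0.02 -0.  ] toolF [ 2.2 -0.9 -4.5]
```

The contact and snap came where predicted, and the force dropped to about 4.5 N. Now down onto the stop.

Request:
{"fn": "drive_tool", "kwargs": {
  "targets": [
    [[0.03, 0, 0.15], [0, 0, 0]],
    [[0.03, 0, 0.15], [0, 0, 0]],
    [[0, 0, 0.1], [0, 0, 0]],
    [[0, 0, 0], [0, 0, 0]],
    [[0, 0, 0], [0, 0, 0]]
  ]
}}

```text
clock: 16.18
ee_pos: [0.5379, -0.0956, 0.2014]
tcp_rot: [0.25, 0.26, 0.93, -0.07]
contact_force: [-13.4, 5.8, 13.9]
grip_width: 0.0292
```

```bash
python3 go.py .0
```

```text
tcp [ 0.5379 -0.0956  0.2014] clock 16.1833 F [-13.4   5.8  13.9]
shift cm [ 0.18 -0.01  0.1 ]
turn deg [0.04 0.1  0.  ] toolF [  5.5  -2.  -19.3]
```

Request:
{"fn": "drive_tool", "kwargs": {
  "targets": [
    [[0, 0, 0.05], [0, 0, 0]],
    [[0, 0, 0.05], [0, 0, 0]],
    [[0, 0, 0], [0, 0, 0]],
    [[0, 0, 0], [0, 0, 0]]
  ]
}}

```text
clock: 16.52
ee_pos: [0.5382, -0.0956, 0.2014]
tcp_rot: [0.25, 0.26, 0.93, -0.069]
contact_force: [-19.9, 9.2, 21.1]
grip_width: 0.0293
```

```bash
python3 go.py .0; python3 snap.py F; python3 go.py 0; python3 - <<'E'
from h import *
import pickle
q=camera_params('scene'); sc=read_camera('scene')[:,:,::-1].copy(); im=cv2.imread('pics/F.png')
tp=read_camera('top')[:,:,::-1].copy()
p,s=pickle.load(open('F.pkl','rb'))
a=rect(im,p,(.581,.038),.094,.05,300)
c=np.zeros((600,800,3),np.uint8)
c[:300,:400]=cv2.resize(im[130:250,240:400],(400,300),interpolation=cv2.INTER_CUBIC); c[:300,400:700]=a
c[300:,:400]=cv2.resize(sc[150:240,260:380],(400,300),interpolation=cv2.INTER_CUBIC)
c[300:550,400:]=cv2.resize(tp,(400,250)); cv2.imwrite('pics/F_all.png',c)
E
```

```text
tcp [ 0.5382 -0.0956  0.2014] clock 16.5167 F [-19.9   9.2  21.1]
shift cm [ 0.2  -0.02  0.09]
turn deg [0.07 0.12 0.  ] toolF [  8.3  -2.5 -29.2]
[ 0.5382 -0.0956  0.2014] [-0.066 -0.387 -0.446  1.036 -0.233  0.423] 16.5167
tcp [ 0.5382 -0.0956  0.2014] clock 16.5667 F [-21.5   7.5  21.3]
shift cm [ 0.2  -0.02  0.09]
turn deg [0.07 0.12 0.  ] toolF [  8.6  -4.7 -29.6]
```

View pics/F_all.png

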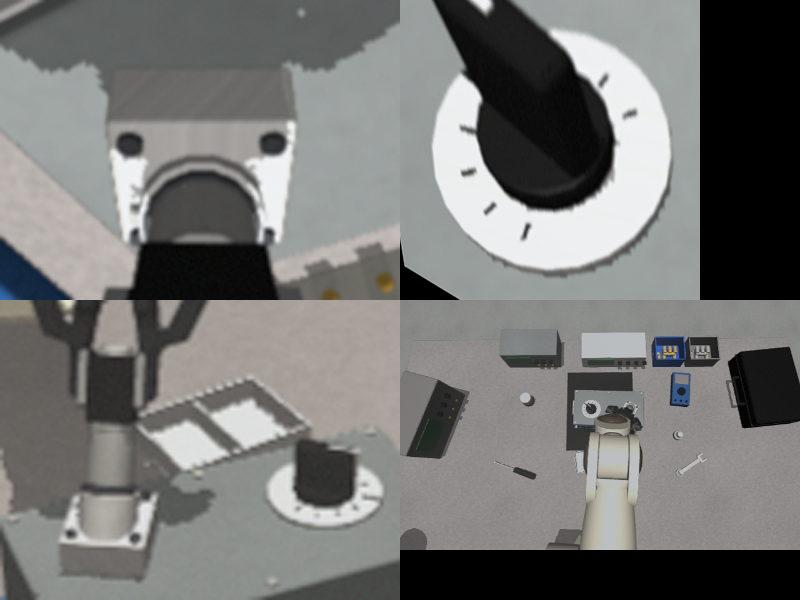

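The final picture shows the sleeve seated on the collar, coaxial, with the collar down on the boss. The dial has the pointer covering the long mark's position, and the bystanders have not moved. Another 1 mm of command gave no travel and +10 N, so it is on the hard stop. I'll ease slightly, settle, check and hand in.

Request:
{"fn": "drive_tool", "kwargs": {
  "targets": [
    [[0, 0, -0.05], [0, 0, 0]],
    [[0, 0, 0], [0, 0, 0]],
    [[0, 0, 0], [0, 0, 0]],
    [[0, 0, 0], [0, 0, 0]],
    [[0, 0, 0], [0, 0, 0]],
    [[0, 0, 0], [0, 0, 0]]
  ]
}}

```text
clock: 17.17
ee_pos: [0.5381, -0.0956, 0.2014]
tcp_rot: [0.25, 0.26, 0.93, -0.07]
contact_force: [-17.4, 6.4, 17.8]
grip_width: 0.0294
```

```bash
python3 go.py 0; python3 -c "
from cell import *
s=state(); print(s['grip_width'],abs(s['dq']).max()); print(sign_off())"
```

```text
tcp [ 0.5381 -0.0956  0.2014] clock 17.1667 F [-17.4   6.4  17.8]
shift cm [ 0.19 -0.01  0.09]
turn deg [ 0.05  0.11 -0.  ] toolF [  6.8  -3.5 -24.5]
0.029388166910364038 0.002185811754875405
the job is handed in; nothing more can be done
None
```

I turned the dial to its long mark, then picked up the coupler and pressed it onto the tilted nipple. The job was handed in at 17.2 s with the coupler still gripped and pushing against the spring; `sign_off()` gave no verdict.

- **Dial:** the close view after turning put the pointer 2–3° (0.05 rad or less) from the mark. The tool's angle while gripping it gave only 0.1° off. Both are inside the 0.1 rad limit.
- **Collar:** I felt it snap, with the force dropping to about 4.5 N before it reached the stop. A further 1 mm of push gave no movement and about 10 N more force. At hand-in the push along the axis was about 24 N.
- **Coupler:** the tool's tilt was 0.1° from the estimated nipple axis. The grip measured 29.4 mm at 80 N set force, and the arm was at rest.
- **Disagreements:** the measured end point was 0.9 mm short along the axis and about 0.7 mm off sideways from my estimate of the seat. There was also a side force of about 7 N at the end. Both offsets are within the camera calibration and the 5 mm limit, but I never measured the coupler-to-seat distance directly.
- **Other things on the bench:** the final top view showed nothing visibly moved, though the arm hid the cap nut and part of the tray.

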